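# Lift the carrier of rolls by its sprung handle and hold it level

### The arm

A 7-joint arm with a two-finger parallel gripper is mounted at the origin on the work surface. World frame = base frame: x ahead of the robot, y to its left, z up, the work surface at z = 0. Lengths are in mm, angles in rad, forces in N, time in s.
With the tool pointing down it reaches from about 400 to 850 mm from the base axis. Payload 10.4 kg.
Tool frame: the origin (TCP) lies midway between the tips of the shut fingers; the grasp point (between the pads) lies arm.grasp_offset behind it (arm.grasp_offset is the distance from the TCP to the grasp point, in mm); z points along the fingers, y is the line along which they close (so a half turn about z gives the same grasp; the last joint's range is limited). The gripper opens to 87 mm and grips with 3 to 60 N. Pads are 19 mm wide; open, the fingers measure 117 mm over their backs; the gripper's body (75 mm by 190 mm) begins 51 mm behind the grasp point.
Start: joints at [1.299, 0.332, -0.065, 1.46, 0.022, 1.35, -0.088], TCP at [153.922, -605.772, 222.576] pointing down, gripper open.
Joint ranges: [-2.6, 2.6], [-0.5, 2.12], [-1.47, 1.34], [0.16, 2.42], [-1.27, 4.41], [0.06, 2.06], [-2.6, 2.6]. Speed limits (rad/s): [2.22, 2.22, 2.79, 2.79, 3.14, 3.14, 3.14].

### API

Orientations are given as a unit quaternion [x, y, z, w].
In Python, from rig import arm, read_camera gives the robot as it stands. The module is installed in compiled form; this text tells all that it offers.
- The arm moves only by the tool drive_tool, never from a script. Its argument "moves" is a list of rows, each an object of numbers: "wx", "wy", "wz": the turn, a rotation vector about the tool's x, y, z in degrees; "x", "y", "z": the shift along the tool's x, y, z in mm; "gripper": the gripper command: -1 is fully open, 1 is shut, values between are in proportion. In form: [{"wx": .., "wy": .., "wz": .., "x": .., "y": .., "z": .., "gripper": ..}, ...]. A call has 1 to 5 rows; each row shifts and turns the commanded pose from where the row before left it, along the tool's axes as they then stand; what a row does not reach is not made up. A row lasts 1/8 s, in which the tool goes at most 62.5 mm and 10.7 degrees, less where a joint would pass 70% of its speed; a pose out of reach is approached as far as the arm can. A call with a gripper value outside its range is refused whole. The fingers move at their own pace and stop on an object; the grip force is fixed at half the most. Time passes only in rows, so rows that do not move let the fingers close. It gives the time, the measured TCP pose, the force, the opening and the grip force at its end, in the units of the state.
- arm.observe(): the state, without advancing time (a new reading comes with each control period).
- read_camera(name): name is "side" or "top" or "wrist"; returns a dict with "color" (480x640x3 uint8, blue, green, red), "K" (3x3 intrinsics, pixels), "R" (3x3) and "t" (3): a world point X has camera coordinates R X + t. Camera axes: x right, y down, z forward; pixel columns grow to the right and rows downward; lengths in mm; the calibration is good to about 2 mm. A picture is of the moment at which its call begins. There is no depth.
- arm.finish_job(): hands the job in; it is judged then, once.
The state is a dict: "time_s": time; "joint_positions": joint angles; "dq": joint speeds; "effort": joint torques, N m; "position": TCP position; "tool_rot": TCP orientation; "wrist_force": force on the tool from outside, world axes, zero at the start; "torque": the same for the moment, N m; "opening": opening from 0.0 (shut) to 1.0 (fully open); "grip_force": force on a finger pad.
Only numpy, scipy, OpenCV 4.12 (cv2) and the standard library are available. Lean on these libraries where they do the work, as an engineer would, in place of code of your own. Each camera call takes 0.05 s, during which the arm holds its last target. There are 200 camera calls.

### The job

One of the two roll carriers on the bench has four baked rolls on it, and its stand has to be wiped underneath. Take that carrier by the bar on top, pull the sprung handle straight up to its stop, lift the carrier at least 8 cm clear above its stand and hold it there level and still, with all four rolls on it, the program finishing while the gripper still holds it up. Leave the empty carrier and everything else on the bench where it is.

Things in the scene. Friction and masses are not known exactly. Their poses are not given: they have to be found in the camera images.
- carrier: Aluminium tray 220 x 180 mm (x by y), rim 14 mm high, red-brown liner, central steel tube (20 mm across, top 68 mm above the underside); above it a black bar handle on a rod. Carries four rolls. Origin: centre of underside; z up, x along the bar. Loose on its stand, underside 50 mm above the bench, between stops 13 mm high with 4 mm play: lifts straight up. 0.65 to 0.9 kg in all.
- pull (a joint): Travel of the loaded carrier's handle along its z, in m: 0 fully in, 0.05 out at its stop. A spring pulls it in: 1 N at 0, 3.5 N at the stop (plus 0.9 N of handle weight), less than the carrier weighs, so the carrier stays down until the handle reaches its stop, then rises; hung by the handle it stays at the stop; let go, it snaps back.
- pull_grip (a point): Centre of the loaded carrier's black handle bar; axes as the carrier's. Bar 90 mm long (x), 16 mm wide (y), 20 mm high (z), flat-sided, on a rod 11 mm thick whose first 22 mm below the bar are bare when in, then comes the tube; bar centre 100 mm above the carrier's underside (150 mm above the bench) when in. Pinch its middle across the 16 mm width, firmly (about 40 N). Rolls' tops: about 43 mm below the bar.
- stand: Steel stand fixed to the bench under the loaded carrier, about 240 x 205 mm, its rails 50 mm high; origin: centre of its foot on the bench; axes as the carrier's.
- roll0: One of the four round rolls on the carrier, lying loose: 66 mm across, 43 mm high, 60 g; origin: centre of its underside, z up.
- roll1: One of the four round rolls on the carrier, lying loose: 66 mm across, 43 mm high, 60 g; origin: centre of its underside, z up.
- roll2: One of the four round rolls on the carrier, lying loose: 66 mm across, 43 mm high, 60 g; origin: centre of its underside, z up.
- roll3: One of the four round rolls on the carrier, lying loose: 66 mm across, 43 mm high, 60 g; origin: centre of its underside, z up.
- spare: Aluminium tray 220 x 180 mm (x by y), rim 14 mm high, red-brown liner, central steel tube (20 mm across, top 68 mm above the underside); above it a black bar handle on a rod. This is the empty carrier, of the same make, on a stand of its own; leave it. Origin: centre of the underside.
- shaker: Aluminium flour shaker, 50 mm across, 105 mm high, upright between the two carriers; origin: centre of the underside. Leave it.
- brush: Pastry brush lying between or behind the carriers; leave it.
- scraper: Flat dough scraper, 110 x 140 mm, at the left of the bench; leave it.
- stray_roll: A single roll on the bench at the right, as those on the carrier; leave it.
Things that resemble listed ones, but are neither listed nor needed, are in the scene too. Leave any black or purple look-alike of the roll3 alone.

How it is judged (in metres and radians):
On the way, in this order (a step that is already met when the one before it is completed fails the run):
1. the handle is pulled out to its stop (value of joint pull above 0.045 m), for 0.05 s.
2. the carrier hangs level, 8 cm or more clear above its stand (z of carrier in the frame of stand above 0.13 m and horizontal distance between carrier and stand below 0.08 m and angle between carrier's own z axis and vertical below 0.09 rad and value of joint pull above 0.045 m), for 0.5 s.
At the end, for the whole second after the job is handed in: Gripper holds the carrier up by its handle: handle out over 45 mm, underside 80 mm or more above the stand, centre within 80 mm of the stand's, level to 0.09 rad, still (0.02 m/s, 0.15 rad/s), off the stand, four rolls upright on it, every other thing within 30 mm of its start (all of step 2 and linear speed of carrier below 0.02 m/s and angular speed of carrier below 0.15 rad/s and contact force between the fingers and carrier above 1 N and contact force between stand and carrier below 0.1 N and distance between each of roll0, roll1, roll2, roll3 and carrier below 0.115 m and z of roll0 in the frame of carrier between -0.002 and 0.02 m and angle between each of roll0, roll1, roll2, roll3's own z axis and vertical below 0.35 rad and z of roll1 in the frame of carrier between -0.002 and 0.02 m and z of roll2 in the frame of carrier between -0.002 and 0.02 m and z of roll3 in the frame of carrier between -0.002 and 0.02 m and distance of each of spare, shaker, brush, scraper, stray_roll from where it was at the start of the episode below 0.03 m); the arm keeps its last pose, push and grip.
It fails at once if the loaded carrier is tipped beyond 0.25 rad (angle between carrier's own z axis and vertical above 0.25 rad).
It fails at once if a roll falls off the carrier (distance between any of roll0, roll1, roll2, roll3 and carrier above 0.14 m).
It fails at once if another thing on the bench is pushed more than 30 mm (distance of any of spare, shaker, brush, scraper, stray_roll from where it was at the start of the episode above 0.03 m).
It also fails if it takes over 35 s, if anything falls off the work surface, if the arm or the gripper's body presses on something with over 40 N, if the wrist force passes 120 N, or if a joint passes its speed limit or range.

## Working session

There is one attempt and no reset: what is moved stays moved. The work goes in short steps, Python scripts to look and compute and a tool call to move; the robot and the scene stay as the last step left them, time stands still between calls to the robot, and variables do not carry over. Pictures are saved under pics/ and viewed, at most 10 in all, crops included, and the job is handed in when it is done.

Besides the shell and the picture viewer there is one more tool, called after ">>>" in YAML: its name, and indented under it one key for each argument. drive_tool: Moves the arm, as the interface text tells. Its arguments: {"type":"object","properties":{"moves":{"type":"array"}},"required":["moves"]}

```bash
mkdir -p pics
python3 - <<'E'
from rig import arm, read_camera
import cv2,numpy as np,pickle
s=arm.observe();print(s['time_s'],s['position'],s['tool_rot'],s['opening'],arm.grasp_offset)
d={n:read_camera(n) for n in('top','side')}
pickle.dump(d,open('cam0.pkl','wb'))
for n in d:
    cv2.imwrite(f'pics/{n}0.png',d[n]['color']);print(n,d[n]['K'].round(1).tolist(),d[n]['R'].round(3).tolist(),d[n]['t'].round(1))
E
```

```text
0.0 [ 153.76471965 -605.37620665  221.7614236 ] [ 9.92273368e-01  1.24068719e-01 -1.23185897e-04 -7.08257391e-04] 0.9986667868555583 18.700000000000003
top [[489.0, 0.0, 319.5], [0.0, 489.0, 242.1], [0.0, 0.0, 1.0]] [[-0.013, -1.0, 0.005], [-0.999, 0.012, -0.046], [0.046, -0.006, -0.999]] [  25.2  511.6 1380.3]
side [[592.6, 0.0, 323.4], [0.0, 592.6, 238.5], [0.0, 0.0, 1.0]] [[-0.981, -0.195, -0.003], [-0.15, 0.766, -0.625], [0.125, -0.613, -0.78]] [ 511.3  152.4 1686.1]
```

View pics/top0.png

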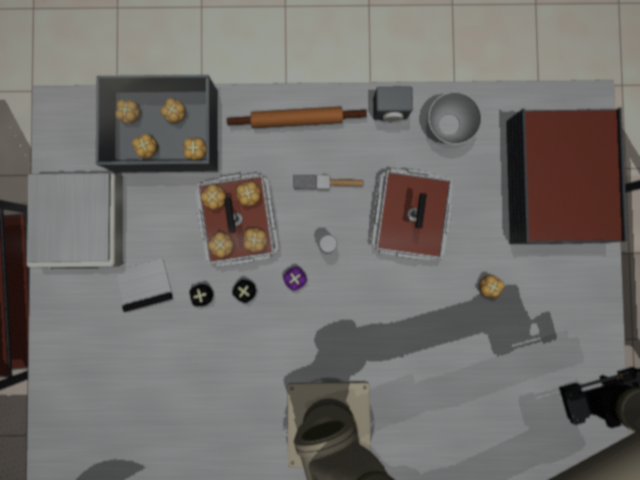

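View pics/side0.png

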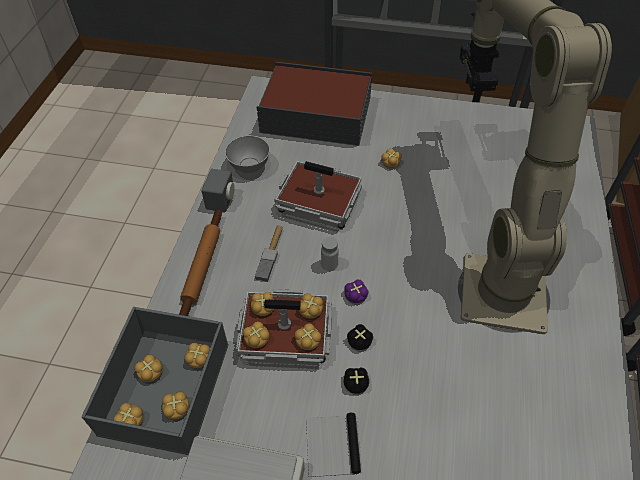

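The top view shows two candidates. The carrier at top (236,220) / side (284,325) has four rolls on it. The one at top (414,213) / side (318,195) is empty, so the first one fits. The black and purple look-alikes are at top (201,295), (245,291) and (294,278). I'll confirm in an enlarged crop.

Run:
```python
import cv2,numpy as np,pickle
d=pickle.load(open('cam0.pkl','rb'))
a=cv2.resize(d['top']['color'][165:275,185:285],None,fx=4,fy=4,interpolation=cv2.INTER_CUBIC)
b=cv2.resize(d['side']['color'][280:390,230:330],None,fx=4,fy=4,interpolation=cv2.INTER_CUBIC)
cv2.imwrite('pics/crop.png',np.hstack([a,b]))
```

```text
(no output)
```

View pics/crop.png

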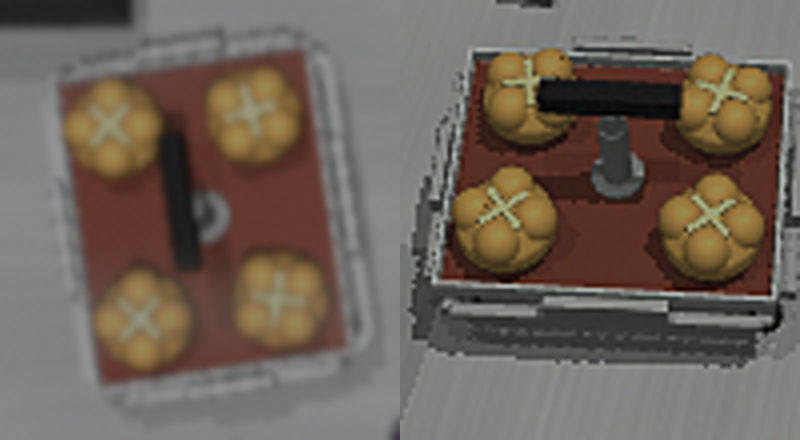

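The crop confirms it: four golden rolls and a black bar. The bar's ends are at about top (228,198.8) and (232,232), with its centre at side (282.5,304.5). Now I'll triangulate.

```bash
cat > h.py <<'E'
import numpy as np,cv2
def P(c): return c['K']@np.c_[c['R'],c['t']]
def tri(c1,p1,c2,p2):
    X=cv2.triangulatePoints(P(c1),P(c2),np.array(p1,float).reshape(2,1),np.array(p2,float).reshape(2,1));return (X[:3]/X[3]).ravel()
def onz(c,p,z):
    r=c['R'].T@np.linalg.inv(c['K'])@[p[0],p[1],1];o=-c['R'].T@c['t'];return o+r*(z-o[2])/r[2]
E
python3 - <<'E'
import pickle
from h import *
d=pickle.load(open('cam0.pkl','rb'));t,s=d['top'],d['side']
print('tri',tri(t,(230,215.5),s,(282.5,304.5)))
a,b=onz(t,(228,198.8),160),onz(t,(232,232),160);print(a,b,(a+b)/2,np.linalg.norm(a-b),np.degrees(np.arctan2(*(a-b)[1::-1])))
print('side z150',onz(s,(282.5,304.5),150))
c=[onz(t,(185+u/4,165+v/4),64) for u,v in((58,82),(308,50),(352,350),(100,382))]
print('rim corners',np.round(c),np.mean(c,0))
e=c[0]-c[3]+c[1]-c[2];print('yaw',np.degrees(np.arctan2(e[1],e[0])))
from rig import arm
from scipy.spatial.transform import Rotation as R
q=arm.observe();print(R.from_quat(q['tool_rot']).as_matrix().round(3).tolist())
E
```

```text
tri [576.61937414 249.45095236 145.268809  ]
[618.36981218 251.82754514 160.        ] [533.38358189 242.00314289 160.        ] [575.87669704 246.91534401 160.        ] 85.55219587632054 6.5941188772902475
side z150 [575.33029399 252.29915383 150.        ]
rim corners [[669. 347.  64.]
 [689. 175.  64.]
 [482. 147.  64.]
 [463. 319.  64.]] [575.94430145 247.12534513  64.        ]
yaw 7.843635208542169
[[0.969, 0.246, -0.0], [0.246, -0.969, 0.001], [-0.0, -0.001, -1.0]]
```

The bar is at about (576,248,150) with a yaw of about 7.5°, which agrees with the rim centre. I'll move along an arc with the tip at about 260 mm.

>>> drive_tool:
  moves:
    - {"x": 49, "y": -27, "z": -8, "gripper": -1}
    - {"x": 49, "y": -27, "z": -8, "gripper": -1}
    - {"x": 49, "y": -27, "z": -8, "gripper": -1}
    - {"x": 49, "y": -27, "z": -8, "gripper": -1}
    - {"x": 49, "y": -27, "z": -8, "gripper": -1}

```text
$.moves[0]: bad value
```

>>> drive_tool:
  moves:
    - {"x": 49, "y": -27, "gripper": -1}
    - {"x": 49, "y": -27, "gripper": -1}
    - {"x": 49, "y": -27, "gripper": -1}
    - {"x": 23, "y": -51, "gripper": -1}
    - {"x": 23, "y": -51, "gripper": -1}

```text
$.moves[0]: bad value
```

>>> drive_tool:
  moves:
    - {"x": 23, "y": -51, "gripper": -1}
    - {"x": 23, "y": -51, "gripper": -1}
    - {"x": 23, "y": -51, "gripper": -1}
    - {"x": 23, "y": -51, "gripper": -1}
    - {"x": 23, "y": -51, "gripper": -1}

```text
$.moves[0]: bad value
```

Probably all seven keys are needed.

>>> drive_tool:
  moves:
    - {"wx": 0, "wy": 0, "wz": 0, "x": 49, "y": -27, "z": -8, "gripper": -1}
    - {"wx": 0, "wy": 0, "wz": 0, "x": 49, "y": -27, "z": -8, "gripper": -1}
    - {"wx": 0, "wy": 0, "wz": 0, "x": 49, "y": -27, "z": -8, "gripper": -1}
    - {"wx": 0, "wy": 0, "wz": 0, "x": 49, "y": -27, "z": -8, "gripper": -1}
    - {"wx": 0, "wy": 0, "wz": 0, "x": 49, "y": -27, "z": -8, "gripper": -1}

```text
time_s: 0.72
position: [359.1, -413.1, 262.6]
tool_rot: [0.992, 0.124, -0.0, -0.0]
wrist_force: [0.1, -0.3, -0.0]
opening: 0.995
grip_force: 0.0
```

>>> drive_tool:
  moves:
    - {"wx": 0, "wy": 0, "wz": 0, "x": 49, "y": -27, "z": 0, "gripper": -1}
    - {"wx": 0, "wy": 0, "wz": 0, "x": 49, "y": -27, "z": 0, "gripper": -1}
    - {"wx": 0, "wy": 0, "wz": 0, "x": 49, "y": -27, "z": 0, "gripper": -1}
    - {"wx": 0, "wy": 0, "wz": 0, "x": 23, "y": -51, "z": 0, "gripper": -1}
    - {"wx": 0, "wy": 0, "wz": 0, "x": 23, "y": -51, "z": 0, "gripper": -1}

```text
time_s: 1.35
position: [500.3, -187.8, 262.0]
tool_rot: [0.992, 0.124, -0.0, -0.0]
wrist_force: [1.7, -0.0, -1.3]
opening: 1.002
grip_force: 0.0
```

>>> drive_tool:
  moves:
    - {"wx": 0, "wy": 0, "wz": 0, "x": 23, "y": -51, "z": 0, "gripper": -1}
    - {"wx": 0, "wy": 0, "wz": 0, "x": 23, "y": -51, "z": 0, "gripper": -1}
    - {"wx": 0, "wy": 0, "wz": 0, "x": 23, "y": -51, "z": 0, "gripper": -1}
    - {"wx": 0, "wy": 0, "wz": 0, "x": 23, "y": -51, "z": 0, "gripper": -1}
    - {"wx": 0, "wy": 0, "wz": 0, "x": 23, "y": -51, "z": 0, "gripper": -1}

```text
time_s: 1.98
position: [548.8, 87.3, 262.4]
tool_rot: [0.992, 0.124, -0.0, 0.0]
wrist_force: [0.5, -0.6, 0.3]
opening: 0.998
grip_force: 0.0
```

>>> drive_tool:
  moves:
    - {"wx": 0, "wy": 0, "wz": 0, "x": 22, "y": -50, "z": 0, "gripper": -1}
    - {"wx": 0, "wy": 0, "wz": 0, "x": 22, "y": -50, "z": 0, "gripper": -1}
    - {"wx": 0, "wy": 0, "wz": 0, "x": 22, "y": -50, "z": 0, "gripper": -1}
    - {"wx": 0, "wy": 0, "wz": 6.7, "x": 0, "y": 0, "z": 0, "gripper": -1}
    - {"wx": 0, "wy": 0, "wz": 0, "x": 0, "y": 0, "z": 0, "gripper": -1}

```text
time_s: 2.6
position: [575.6, 247.7, 261.9]
tool_rot: [0.998, 0.067, -0.001, 0.0]
wrist_force: [0.1, 0.4, -0.5]
opening: 0.998
grip_force: 0.0
```

Run:
```python
from rig import arm, read_camera
import cv2,pickle
from h import *
from scipy.spatial.transform import Rotation as R
w=read_camera('wrist');pickle.dump(w,open('w1.pkl','wb'));cv2.imwrite('pics/w1.png',w['color'])
s=arm.observe();M=R.from_quat(s['tool_rot']).as_matrix();print(s['position'],M.round(3).tolist(),s['joint_positions'])
for X in ([576,248,160],[621,254,160],[531,242,160]):
    p=P(w)@np.array(X+[1]);print(p[:2]/p[2])
```

```text
[575.86240267 246.88206106 262.10750384] [[0.991, 0.133, -0.0], [0.133, -0.991, -0.001], [-0.001, 0.001, -1.0]] [ 0.03095855  0.39873279 -0.68916873  1.36577891  0.2512443   1.46567765
 -2.0826724 ]
[321.46193017 239.44901659]
[321.46074879 179.20927207]
[321.46301565 294.79832578]
```

View pics/w1.png

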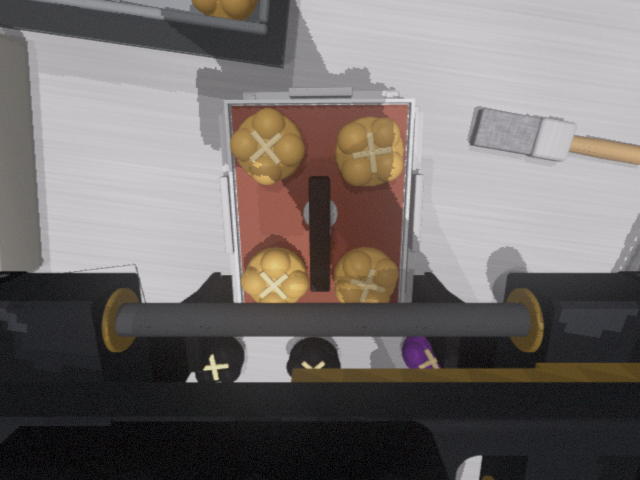

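The wrist view shows the bar between (319,177) and (319,291), vertical in the image and within about 2 mm of the prediction. I'll descend and close.

>>> drive_tool:
  moves:
    - {"wx": 0, "wy": 0, "wz": 0, "x": 2, "y": 0, "z": 45, "gripper": -1}
    - {"wx": 0, "wy": 0, "wz": 0, "x": 0, "y": 0, "z": 45, "gripper": -1}
    - {"wx": 0, "wy": 0, "wz": 0, "x": 0, "y": 0, "z": 25, "gripper": -1}
    - {"wx": 0, "wy": 0, "wz": 0, "x": 0, "y": 0, "z": 15, "gripper": -1}
    - {"wx": 0, "wy": 0, "wz": 0, "x": 0, "y": 0, "z": 0, "gripper": -1}

```text
time_s: 3.28
position: [577.7, 246.8, 132.1]
tool_rot: [0.998, 0.066, -0.0, 0.0]
wrist_force: [1.0, 0.4, 0.1]
opening: 1.0
grip_force: 0.0
```

>>> drive_tool:
  moves:
    - {"wx": 0, "wy": 0, "wz": 0, "x": 0, "y": 0, "z": 0, "gripper": 1}
    - {"wx": 0, "wy": 0, "wz": 0, "x": 0, "y": 0, "z": 0, "gripper": 1}
    - {"wx": 0, "wy": 0, "wz": 0, "x": 0, "y": 0, "z": 0, "gripper": 1}
    - {"wx": 0, "wy": 0, "wz": 0, "x": 0, "y": 0, "z": 0, "gripper": 1}
    - {"wx": 0, "wy": 0, "wz": 0, "x": 0, "y": 0, "z": 0, "gripper": 1}

```text
time_s: 3.9
position: [577.8, 247.7, 132.6]
tool_rot: [0.998, 0.066, 0.0, 0.0]
wrist_force: [-1.4, 0.3, -0.2]
opening: 0.515
grip_force: 0.0
```

>>> drive_tool:
  moves:
    - {"wx": 0, "wy": 0, "wz": 0, "x": 0, "y": 0, "z": 0, "gripper": 1}
    - {"wx": 0, "wy": 0, "wz": 0, "x": 0, "y": 0, "z": 0, "gripper": 1}
    - {"wx": 0, "wy": 0, "wz": 0, "x": 0, "y": 0, "z": 0, "gripper": 1}
    - {"wx": 0, "wy": 0, "wz": 0, "x": 0, "y": 0, "z": 0, "gripper": 1}
    - {"wx": 0, "wy": 0, "wz": 0, "x": 0, "y": 0, "z": 0, "gripper": 1}

```text
time_s: 4.53
position: [577.6, 248.3, 132.6]
tool_rot: [0.998, 0.066, 0.0, -0.0]
wrist_force: [-0.4, 3.5, -1.4]
opening: 0.179
grip_force: 30.0
```

>>> drive_tool:
  moves:
    - {"wx": 0, "wy": 0, "wz": 0, "x": 0, "y": 0, "z": 0, "gripper": 1}
    - {"wx": 0, "wy": 0, "wz": 0, "x": 0, "y": 0, "z": 0, "gripper": 1}
    - {"wx": 0, "wy": 0, "wz": 0, "x": 0, "y": 0, "z": 0, "gripper": 1}

```text
time_s: 4.9
position: [577.7, 247.8, 132.5]
tool_rot: [0.998, 0.066, -0.0, -0.0]
wrist_force: [-0.7, 3.4, -0.0]
opening: 0.176
grip_force: 30.0
```

Gripped, at an opening of about 15–16 mm. Pulling up slowly.

>>> drive_tool:
  moves:
    - {"wx": 0, "wy": 0, "wz": 0, "x": 0, "y": -1, "z": -5, "gripper": 1}
    - {"wx": 0, "wy": 0, "wz": 0, "x": 0, "y": 0, "z": -6, "gripper": 1}
    - {"wx": 0, "wy": 0, "wz": 0, "x": 0, "y": 0, "z": -7, "gripper": 1}
    - {"wx": 0, "wy": 0, "wz": 0, "x": 0, "y": 0, "z": -7, "gripper": 1}
    - {"wx": 0, "wy": 0, "wz": 0, "x": 0, "y": 0, "z": -7, "gripper": 1}

```text
time_s: 5.52
position: [577.7, 248.2, 164.9]
tool_rot: [0.998, 0.066, -0.0, 0.0]
wrist_force: [0.1, -1.8, -3.9]
opening: 0.18
grip_force: 30.0
```

>>> drive_tool:
  moves:
    - {"wx": 0, "wy": 0, "wz": 0, "x": 0, "y": 0, "z": -6, "gripper": 1}
    - {"wx": 0, "wy": 0, "wz": 0, "x": 0, "y": 0, "z": -5, "gripper": 1}
    - {"wx": 0, "wy": 0, "wz": 0, "x": 0, "y": 0, "z": -3, "gripper": 1}
    - {"wx": 0, "wy": 0, "wz": 0, "x": 0, "y": 0, "z": -2, "gripper": 1}
    - {"wx": 0, "wy": 0, "wz": 0, "x": 0, "y": 0, "z": 0, "gripper": 1}

```text
time_s: 6.15
position: [577.8, 248.6, 180.6]
tool_rot: [0.998, 0.066, 0.0, 0.0]
wrist_force: [0.7, -0.8, -4.5]
opening: 0.177
grip_force: 30.0
```

At 48 mm the force is 4.5 N, as expected. Easing through the stop.

>>> drive_tool:
  moves:
    - {"wx": 0, "wy": 0, "wz": 0, "x": 0, "y": 0, "z": -1, "gripper": 1}
    - {"wx": 0, "wy": 0, "wz": 0, "x": 0, "y": 0, "z": -1, "gripper": 1}
    - {"wx": 0, "wy": 0, "wz": 0, "x": 0, "y": 0, "z": -1, "gripper": 1}
    - {"wx": 0, "wy": 0, "wz": 0, "x": 0, "y": 0, "z": -2, "gripper": 1}
    - {"wx": 0, "wy": 0, "wz": 0, "x": 0, "y": 0, "z": -2, "gripper": 1}

```text
time_s: 6.78
position: [577.5, 248.8, 187.5]
tool_rot: [0.998, 0.066, -0.0, -0.0]
wrist_force: [-0.4, -0.2, -6.1]
opening: 0.175
grip_force: 30.0
```

>>> drive_tool:
  moves:
    - {"wx": 0, "wy": 0, "wz": 0, "x": 0, "y": 0, "z": -3, "gripper": 1}
    - {"wx": 0, "wy": 0, "wz": 0, "x": 0, "y": 0, "z": -3, "gripper": 1}
    - {"wx": 0, "wy": 0, "wz": 0, "x": 0, "y": 0, "z": -3, "gripper": 1}
    - {"wx": 0, "wy": 0, "wz": 0, "x": 0, "y": 0, "z": -3, "gripper": 1}
    - {"wx": 0, "wy": 0, "wz": 0, "x": 0, "y": 0, "z": -2, "gripper": 1}

```text
time_s: 7.4
position: [577.7, 248.7, 201.8]
tool_rot: [0.998, 0.066, 0.0, 0.0]
wrist_force: [0.2, 1.0, -7.1]
opening: 0.179
grip_force: 30.0
```

Run:
```python
from rig import arm, read_camera
import cv2
w=np=read_camera('side')['color'];s=arm.observe();print(s['position'],s['wrist_force'],s['torque'])
cv2.imwrite('pics/s2.png',cv2.resize(w[150:400,170:420],None,fx=2.3,fy=2.3))
```

```text
[577.79783153 248.71525773 202.00949173] [ 0.51084209 -0.76060474 -5.60654864] [-0.01934841  0.00644733 -0.05487923]
```

View pics/s2.png

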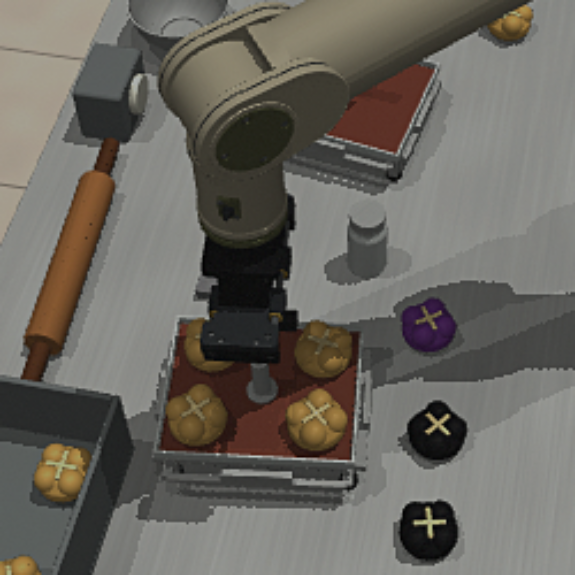

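The picture shows the arm holding the bar, all four rolls on the tray and its rim's front corner at crop (367,465). I'll measure the tray's rise by template matching to rule out slip.

```bash
cat > rise.py <<'E'
import pickle,cv2
from h import *
from rig import arm, read_camera
d=pickle.load(open('cam0.pkl','rb'))['side'];s=read_camera('side')
F=[]
for i in range(6): F.append(arm.observe()['wrist_force'][2]);read_camera('top')
print('Fz',np.mean(F),arm.observe()['position'])
for n,(u,v,z) in {'rollL':(256,335,85),'rollR':(308,337,85)}.items():
    T=d['color'][v-15:v+16,u-16:u+17];S=s['color'][v-75:v+40,u-60:u+60]
    m=cv2.matchTemplate(S,T,cv2.TM_CCOEFF_NORMED);_,c,_,l=cv2.minMaxLoc(m)
    sh=(l[0]+16+u-60-u,l[1]+15+v-75-v)
    X=onz(d,(u,v),z);pred=[]
    for h in(0,20,40,60,80,100,120):
        p=P(s)@np.r_[X+[0,0,h],1];pred.append((p[:2]/p[2]-(u,v)).round(1).tolist())
    print(n,round(c,2),sh,pred)
E
python3 rise.py
```

```text
Fz -6.7610810145276945 [577.63077444 248.58124244 201.3827014 ]
rollL 0.85 (-1, -4) [[-0.0, -0.0], [-0.7, -4.0], [-1.5, -8.0], [-2.2, -12.1], [-3.0, -16.4], [-3.8, -20.7], [-4.6, -25.1]]
rollR 0.94 (0, -4) [[-0.0, -0.0], [-0.2, -4.0], [-0.4, -8.0], [-0.6, -12.1], [-0.8, -16.3], [-1.0, -20.6], [-1.2, -25.0]]
```

The tray has risen about 20 mm, so the handle is at its stop with no slip. Lifting another 85 mm or so, with smooth speed.

>>> drive_tool:
  moves:
    - {"wx": 0, "wy": 0, "wz": 0, "x": 0, "y": 0, "z": -3, "gripper": 1}
    - {"wx": 0, "wy": 0, "wz": 0, "x": 0, "y": 0, "z": -4, "gripper": 1}
    - {"wx": 0, "wy": 0, "wz": 0, "x": 0, "y": 0, "z": -5, "gripper": 1}
    - {"wx": 0, "wy": 0, "wz": 0, "x": 0, "y": 0, "z": -6, "gripper": 1}
    - {"wx": 0, "wy": 0, "wz": 0, "x": 0, "y": 0, "z": -6, "gripper": 1}

```text
time_s: 8.43
position: [577.7, 248.7, 226.1]
tool_rot: [0.998, 0.066, 0.0, 0.0]
wrist_force: [-0.0, -0.5, -6.3]
opening: 0.178
grip_force: 30.0
```

>>> drive_tool:
  moves:
    - {"wx": 0, "wy": 0, "wz": 0, "x": 0, "y": 0, "z": -6, "gripper": 1}
    - {"wx": 0, "wy": 0, "wz": 0, "x": 0, "y": 0, "z": -6, "gripper": 1}
    - {"wx": 0, "wy": 0, "wz": 0, "x": 0, "y": 0, "z": -6, "gripper": 1}
    - {"wx": 0, "wy": 0, "wz": 0, "x": 0, "y": 0, "z": -6, "gripper": 1}
    - {"wx": 0, "wy": 0, "wz": 0, "x": 0, "y": 0, "z": -6, "gripper": 1}

```text
time_s: 9.05
position: [577.7, 248.7, 255.9]
tool_rot: [0.998, 0.066, 0.0, 0.0]
wrist_force: [-0.3, 0.4, -6.8]
opening: 0.18
grip_force: 30.0
```

>>> drive_tool:
  moves:
    - {"wx": 0, "wy": 0, "wz": 0, "x": 0, "y": 0, "z": -6, "gripper": 1}
    - {"wx": 0, "wy": 0, "wz": 0, "x": 0, "y": 0, "z": -6, "gripper": 1}
    - {"wx": 0, "wy": 0, "wz": 0, "x": 0, "y": 0, "z": -6, "gripper": 1}
    - {"wx": 0, "wy": 0, "wz": 0, "x": 0, "y": 0, "z": -6, "gripper": 1}
    - {"wx": 0, "wy": 0, "wz": 0, "x": 0, "y": 0, "z": -5, "gripper": 1}

```text
time_s: 9.68
position: [577.7, 248.7, 285.0]
tool_rot: [0.998, 0.066, 0.0, 0.0]
wrist_force: [0.5, -0.4, -7.9]
opening: 0.181
grip_force: 30.0
```

>>> drive_tool:
  moves:
    - {"wx": 0, "wy": 0, "wz": 0, "x": 0, "y": 0, "z": -4, "gripper": 1}
    - {"wx": 0, "wy": 0, "wz": 0, "x": 0, "y": 0, "z": -3, "gripper": 1}
    - {"wx": 0, "wy": 0, "wz": 0, "x": 0, "y": 0, "z": -1, "gripper": 1}
    - {"wx": 0, "wy": 0, "wz": 0, "x": 0, "y": 0, "z": 0, "gripper": 1}
    - {"wx": 0, "wy": 0, "wz": 0, "x": 0, "y": 0, "z": 0, "gripper": 1}

```text
time_s: 10.3
position: [577.6, 248.6, 292.4]
tool_rot: [0.998, 0.066, -0.0, 0.0]
wrist_force: [0.3, -0.5, -6.5]
opening: 0.185
grip_force: 30.0
```

>>> drive_tool:
  moves:
    - {"wx": 0, "wy": 0, "wz": 0, "x": 0, "y": 0, "z": 0, "gripper": 1}
    - {"wx": 0, "wy": 0, "wz": 0, "x": 0, "y": 0, "z": 0, "gripper": 1}
    - {"wx": 0, "wy": 0, "wz": 0, "x": 0, "y": 0, "z": 0, "gripper": 1}
    - {"wx": 0, "wy": 0, "wz": 0, "x": 0, "y": 0, "z": 0, "gripper": 1}
    - {"wx": 0, "wy": 0, "wz": 0, "x": 0, "y": 0, "z": 0, "gripper": 1}

```text
time_s: 10.92
position: [577.7, 248.7, 292.5]
tool_rot: [0.998, 0.066, 0.0, 0.0]
wrist_force: [-0.7, -0.2, -6.7]
opening: 0.181
grip_force: 30.0
```

```bash
python3 rise.py
python3 - <<'E'
from rig import read_camera
import cv2
w=read_camera('side')['color']
cv2.imwrite('pics/s3.png',cv2.resize(w[150:400,170:420],None,fx=2.3,fy=2.3))
E
```

```text
Fz -6.72438991656589 [577.69255662 248.63923856 292.53264793]
rollL 0.74 (-5, -23) [[-0.0, -0.0], [-0.7, -4.0], [-1.5, -8.0], [-2.2, -12.1], [-3.0, -16.4], [-3.8, -20.7], [-4.6, -25.1]]
rollR 0.84 (0, -23) [[-0.0, -0.0], [-0.2, -4.0], [-0.4, -8.0], [-0.6, -12.1], [-0.8, -16.3], [-1.0, -20.6], [-1.2, -25.0]]
```

View pics/s3.png

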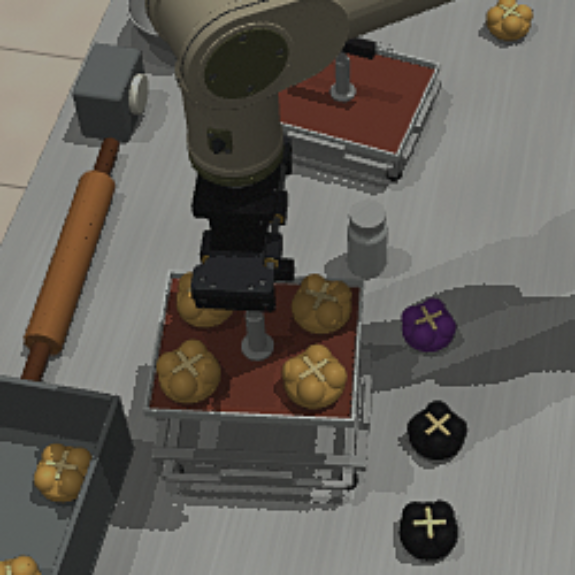

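The tray hangs about 110 mm above its stand. It is level, since the left and right rolls rose equally, and all four rolls are on it at crop (205,300), (321,303), (188,371) and (314,376). The other things have not moved. Handing in.

```bash
python3 -c "
from rig import arm
print(arm.finish_job())"
```

```text
the job is handed in; nothing more can be done
None
```

I handed the job in with the gripper still holding the loaded carrier by its bar, about 11 cm above its stand with the handle at its stop, level and still with all four rolls on it; nothing else I could see on the bench had moved, and no verdict came back.

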